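# Make up two practical kits in the biology lab

## Task

Make up two kits from the stock on the bench. Slide kit: put the slide box flat in the wider bay of the divided tray and stand the small dropper bottle in its narrower bay. Specimen kit: first seat the white dish inside the ring of the square tray, then stand the small jar in the dish; set everything down upright without dropping it, and leave the larger bottle, the larger jar, the stopper and the marker where they are.

Things in the scene. Friction and masses are not known exactly. Their poses are not given: they have to be found in the camera images.
- slide_box: Loose slide box, grey with a white lid on top, an upright block 85 mm long (its x) by 34 mm wide (its y) by 34 mm high, about 90 g. Origin: centre of the underside, z up. Stands on the bench at any yaw.
- dropper_bottle: Loose small amber dropper bottle: cylindrical body 30 mm in diameter up to 41 mm above its foot, shoulder to 45 mm, then a black cap 18 mm in diameter and a slim rubber bulb to 72 mm in all; about 60 g. Origin: centre of the underside, z up.
- dish: Loose open round white porcelain dish with upright walls, 66 mm outer diameter, 25 mm high, wall 3 mm (60 mm inside diameter), floor 4 mm thick; about 90 g. Origin: centre of the underside, z up.
- jar: Loose small pale translucent jar with a white lid having a grey disc, a plain cylinder 38 mm in diameter and 66 mm high (the top 14 mm is the lid, 37 mm in diameter); about 70 g. Taller and slimmer than the larger jar. Origin: centre of the underside, z up.
- large_bottle: Larger amber dropper bottle, to be left alone: body 52 mm in diameter up to 50 mm, 74 mm high in all, with the same cap and bulb. Origin: centre of the underside, z up.
- large_jar: Larger, squat pale translucent jar with a white lid having a grey disc, to be left alone: 62 mm in diameter, 48 mm high. Origin: centre of the underside, z up.
- stopper: Red-brown rubber stopper, a bystander to be left alone: 22 mm at the foot, 28 mm at the top, 22 mm high. Origin: centre of the underside.
- marker: White marker pen with a black cap, lying flat, a bystander to be left alone: 125 mm long (its y), 12 mm thick. Origin: centre of the underside.
- divided_tray: Fixed shallow aluminium tray, 118 mm (its x) by 153 mm (its y) outside, floor 4 mm thick, walls 4 mm thick and 14 mm high above the bench. A divider 4 mm thick and as high as the walls runs along x and makes two bays, each 110 mm long in x: the wider is 85 mm wide, its centre at y = -30 mm; the narrower is 56 mm wide, its centre at y = +44.5 mm. Origin: centre of the underside, z up.
- square_tray: Fixed shallow aluminium tray, 138 mm square outside, floor 4 mm thick, walls 4 mm thick and 14 mm high above the bench. In the middle of the floor stands a low black ring, 88 mm inside diameter, 94 mm outside, 5 mm high above the floor. Origin: centre of the underside, which is the centre of the ring, z up.
There are look-alikes about, which are no part of the job. Leave any purple look-alike of the slide_box alone.

How it is judged (in metres and radians):
On the way, in this order (a step that is already met when the one before it is completed fails the run):
1. the dish is seated flat inside the ring of the square tray (horizontal distance between dish and square_tray below 0.0135 m and z of dish in the frame of square_tray below 0.0075 m and angle between dish's own z axis and vertical below 0.12 rad), for 0.2 s.
2. the small jar stands in the seated dish (all of step 1 and horizontal distance between jar and dish below 0.0135 m and z of jar in the frame of dish below 0.0085 m and angle between jar's own z axis and vertical below 0.12 rad), for 0.2 s.
At the end, for the whole second after the job is handed in: Slide box on the floor of the wider bay, small dropper bottle on the floor of the narrower bay, dish on the floor inside the ring, small jar on the floor of the dish (both within 13.5 mm of centre); each at most 3.5 mm off its floor (jar 4.5), within 0.12 rad of upright, at rest (all of step 2 and x of slide_box in the frame of divided_tray between -0.035 and 0.035 m and y of slide_box in the frame of divided_tray between -0.06 and -0.001 m and z of each of slide_box, dropper_bottle in the frame of divided_tray below 0.0075 m and angle between each of slide_box, dropper_bottle's own z axis and vertical below 0.12 rad and x of dropper_bottle in the frame of divided_tray between -0.045 and 0.045 m and y of dropper_bottle in the frame of divided_tray between 0.026 and 0.063 m and linear speed of each of slide_box, dropper_bottle, dish, jar below 0.02 m/s and angular speed of each of slide_box, dropper_bottle, dish, jar below 0.3 rad/s); the robot touches nothing.
It fails at once if the larger bottle, larger jar, stopper or marker is moved more than 30 mm or knocked over (distance of any of large_bottle, large_jar, stopper, marker from where it was at the start of the episode above 0.03 m or angle between any of large_bottle, large_jar, stopper's own z axis and vertical above 0.5 rad).
It fails at once if the slide box, small bottle, dish or small jar is dropped (falls freely by more than about 15 mm) ((contact force between slide_box and anything else below 0.01 N and linear speed of slide_box above 0.55 m/s) or (contact force between dropper_bottle and anything else below 0.01 N and linear speed of dropper_bottle above 0.55 m/s) or (contact force between dish and anything else below 0.01 N and linear speed of dish above 0.55 m/s) or (contact force between jar and anything else below 0.01 N and linear speed of jar above 0.55 m/s)).
It also fails if it takes over 106 s, if anything falls off the work surface, if the arm or the gripper's body presses on something with over 40 N, if the wrist force passes 120 N, or if a joint passes its speed limit or range.

## Robot

A 6-joint arm with a two-finger parallel gripper is mounted at the origin on the work surface. World frame = base frame: x ahead of the robot, y to its left, z up, the work surface at z = 0. Lengths are in m, angles in degrees, forces in N, time in s.
With the tool pointing down it reaches from about 0.375 to 0.9 m from the base axis. Payload 3.1 kg.
Tool frame: the origin (TCP) lies on the centre line of the jaws, within the pads' length; the fingertips stand 17 mm ahead of it and the grasp point (between the pads) lies 2 mm behind it; z points along the fingers, y is the line along which they close (so a half turn about z gives the same grasp; the last joint's range is limited). The gripper opens to 87 mm and grips with 3 to 60 N. Pads are 19 mm wide; open, the fingers measure 117 mm over their backs; the gripper's body (75 mm by 190 mm) begins 51 mm behind the grasp point.
Start: joints at [63.34, 30.224, 82.088, -0, 67.689, -10.227], TCP at [0.177, 0.599, 0.21] pointing down, gripper open.
Joint ranges: [-176.69, 176.69], [-43.24, 126.21], [12.49, 139.97], [-82, 262], [0, 151.66], [-163.58, 163.58]. Speed limits (degrees/s): [159.86, 159.86, 180, 180, 180, 180].

## Interface

Orientations are given as a 3x3 rotation matrix whose columns are the frame's x, y, z axes.
In Python, from rig import bot, imaging, finder gives the robot as it stands. The module is installed in compiled form; this text tells all that it offers.
- The arm moves only by the tool play_rows, never from a script. Its argument "motion" is a list that holds one entry, the list of rows, each a list of 6 numbers: the shift along the tool's x, y, z in fractions of the full range, 1 being 0.75 m, then the turn, a rotation vector about the tool's x, y, z in shares of 120 degrees (1.0 is 120 degrees). In form: [[[dx, dy, dz, wx, wy, wz], ...]]. A call has 1 to 8 rows; each row is the pose to reach, as a shift and turn from the pose commanded when the call began, along the tool's axes at that moment; what a row does not reach only later rows make up. A row lasts 1/12 s, in which the tool goes at most 41.7 mm and 7.16 degrees, less where a joint would pass 70% of its speed; a pose out of reach is approached as far as the arm can. Shift and turn numbers lie between -1 and 1, and a call with a number outside is refused. A call with a gripper value outside its range is refused whole. "fingers" is the finger opening in m, from 0 to 0.087, set as the call begins (left out, the last holds). The fingers move at their own pace and stop on an object; the grip force is fixed at half the most. Time passes only in rows, so rows that repeat a pose let the fingers close. It gives the time, the measured TCP pose, the force, the opening and the grip force at its end, in the units of the state.
- bot.read_state(): the state, without advancing time (a new reading comes with each control period).
- imaging.capture(name): name is "scene" or "top" or "wrist"; returns a dict with "frame" (480x640x3 uint8, red, green, blue), "camera_matrix" (3x3 intrinsics, pixels), "R" (3x3) and "t" (3): a world point X has camera coordinates R X + t. Camera axes: x right, y down, z forward; pixel columns grow to the right and rows downward; lengths in m; the calibration is good to about 2 mm. A picture is of the moment at which its call begins. There is no depth.
- bot.hand_in(): hands the job in; it is judged then, once.
Trained networks look in the newest picture that a camera, given by its name, has taken for a name from the list of things; names that differ only in an ending like _2 or _b are one class to them, and where a whole thing is asked for, a point or a joint stands for the part that bears it (a point fixed in the world has none). Each returns a list of dicts, best first, with "confidence" (0 to 1); they miss things now and then, are a little off and sometimes report something else, mostly with a low value. They report only what shows in the picture. A call takes as long as a camera call. They do not tell look-alikes from the thing itself.
- finder.recognise(camera, name): "at" ([x, y, z] in m, in world coordinates, good to about 4 mm: the middle of the surface that is visible of it).
- finder.outline_of(camera, name): "pixels" (480x640 bool, what is visible of it).
The state is a dict: "time_s": time; "joint_positions": joint angles; "qvel": joint speeds; "tau": joint torques, N m; "position": TCP position; "tcp_rot": TCP orientation; "force": force on the tool from outside, world axes, zero at the start; "moment": the same for the moment, N m; "opening": opening from 0.0 (shut) to 1.0 (fully open); "grasp_force": force on a finger pad.
Only numpy, scipy, OpenCV 4.12 (cv2) and the standard library are available. Lean on these libraries where they do the work, as an engineer would, in place of code of your own. Each camera call takes 0.05 s, during which the arm holds its last target. There are 200 camera calls.

## Working session

There is one attempt and no reset: what is moved stays moved. The work goes in short steps, Python scripts to look and compute and a tool call to move; the robot and the scene stay as the last step left them, time stands still between calls to the robot, and variables do not carry over. Pictures are saved under pics/ and viewed, at most 14 in all, crops included, and the job is handed in when it is done.

Besides the shell and the picture viewer there is one more tool, called after "Request:" by a JSON object that holds its "name" and its "arguments". play_rows: Moves the arm, as the interface text tells. Its arguments: {"type":"object","properties":{"motion":{"type":"array"},"fingers":{"type":"number"}},"required":["motion"]}

```bash
mkdir -p pics; cat > h.py <<'E'
from rig import bot, imaging, finder
import numpy as np, cv2
def cap(n,save=None):
    c=imaging.capture(n)
    if save: cv2.imwrite('pics/'+save+'.png',c['frame'][:,:,::-1])
    return c
def proj(c,X):
    p=np.array(c['R'])@np.array(X,float)+np.array(c['t']); q=np.array(c['camera_matrix'])@p; return q[:2]/q[2]
def ray(c,uv,z):
    R=np.array(c['R']);t=np.array(c['t']);o=-R.T@t
    d=R.T@np.linalg.inv(np.array(c['camera_matrix']))@np.array([uv[0],uv[1],1.]); return o+d*(z-o[2])/d[2]
N=['slide_box','dropper_bottle','dish','jar','large_bottle','large_jar','stopper','marker','divided_tray','square_tray']
E
python3 - <<'E'
from h import *
s=bot.read_state(); print({k:np.round(v,3).tolist() for k,v in s.items()})
for n in ['scene','top']:
    c=cap(n,n+'0'); print(n, np.round(-np.array(c['R']).T@c['t'],3))
    for k in N:
        print(k,[(np.round(r['at'],3).tolist(),round(r['confidence'],2),np.round(proj(c,r['at'])).tolist()) for r in finder.recognise(n,k)])
E
```

```text
{'time_s': 0.0, 'joint_positions': [63.339, 30.277, 82.155, -0.001, 67.689, -10.227], 'qvel': [-0.014, 0.098, -0.049, -0.054, 0.094, -0.073], 'tau': [0.0, -44.005, -17.659, 0.063, 0.058, -0.0], 'position': [0.176, 0.599, 0.209], 'tcp_rot': [[-0.959, 0.283, -0.001], [0.283, 0.959, -0.002], [0.0, -0.002, -1.0]], 'force': [-0.662, -0.208, -1.132], 'moment': [0.029, -0.041, 0.026], 'grasp_force': 0.0, 'opening': 0.999}
scene [ 0.972 -0.656  0.574]
slide_box [([0.82, -0.116, 0.035], 0.97, [378.0, 305.0]), ([0.759, 0.274, 0.031], 0.79, [410.0, 187.0]), ([0.548, 0.069, 0.028], 0.63, [284.0, 212.0])]
dropper_bottle [([0.668, 0.149, 0.037], 0.56, [352.0, 203.0])]
dish [([0.638, -0.172, 0.012], 0.64, [262.0, 304.0])]
jar [([0.564, -0.102, 0.048], 0.67, [245.0, 252.0]), ([0.773, 0.044, 0.01], 0.45, [382.0, 254.0]), ([0.441, 0.095, 0.018], 0.43, [247.0, 199.0])]
large_bottle [([0.671, -0.03, 0.044], 0.56, [316.0, 247.0])]
large_jar [([0.44, -0.03, 0.039], 0.62, [212.0, 220.0])]
stopper []
marker [([0.639, -0.172, 0.01], 0.59, [263.0, 305.0]), ([0.772, 0.041, 0.012], 0.51, [381.0, 254.0])]
divide
[... 208 characters left out ...]
296, 0.035], 0.67, [143.0, 170.0]), ([0.815, -0.093, 0.034], 0.66, [373.0, 134.0])]
dropper_bottle [([0.662, 0.158, 0.042], 0.74, [225.0, 224.0])]
dish [([0.637, -0.174, 0.006], 0.96, [420.0, 238.0]), ([0.661, -0.014, 0.053], 0.42, [329.0, 222.0])]
jar [([0.554, -0.084, 0.066], 0.82, [373.0, 286.0])]
large_bottle [([0.659, -0.013, 0.05], 0.97, [328.0, 224.0]), ([0.467, 0.258, 0.005], 0.34, [169.0, 342.0])]
large_jar [([0.43, -0.013, 0.045], 0.59, [330.0, 364.0])]
stopper [([0.436, 0.106, 0.024], 0.61, [258.0, 360.0])]
marker [([0.771, 0.055, 0.012], 0.96, [287.0, 163.0])]
divided_tray [([0.465, 0.263, 0.006], 0.57, [166.0, 343.0])]
square_tray [([0.448, -0.262, 0.004], 0.81, [474.0, 347.0])]
```

View pics/top0.png

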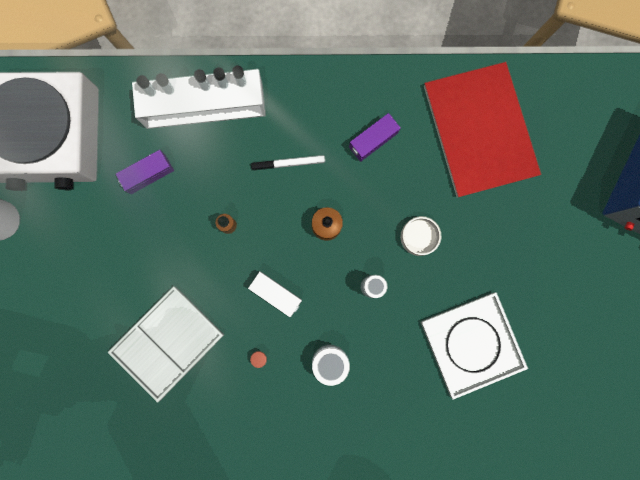

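View pics/scene0.png

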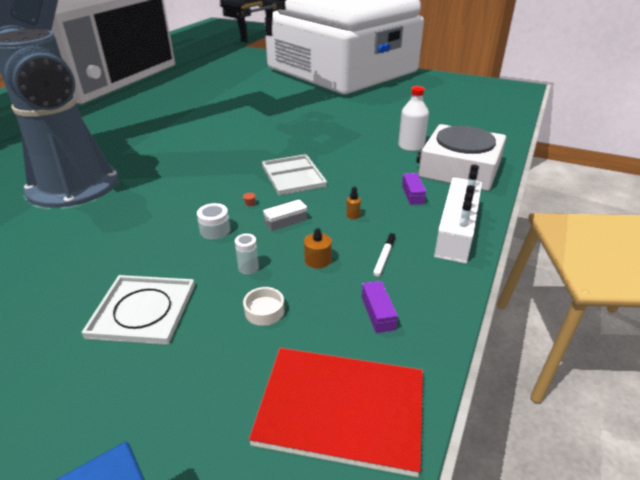

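The top view shows these candidates:
- **Slide box:** white-lid box at (275,293). The purple look-alikes are at (145,171) and (375,136).
- **Dropper bottle:** small one at (225,222). The large bottle is at (327,222).
- **Jar:** small one at (375,287). The large jar is at (331,366).
- **Dish:** (421,236). The ringed square tray at (473,345) is where it goes.

The divided tray's divider runs (138,325)–(183,371), so the narrow bay is at the lower left. Next I'll fit the known shapes to the outlines in both views.

```bash
cat > fit.py <<'E'
from h import *
from scipy.optimize import minimize
def cyl(segs):
    a=np.linspace(0,2*np.pi,40,endpoint=False)
    return np.vstack([np.c_[r*np.cos(a),r*np.sin(a),0*a+z] for r,z in segs])
def box(x,y,z): return np.array([[sx*x/2,sy*y/2,k] for sx in(-1,1) for sy in(-1,1) for k in(0,z)])
M={'slide_box':[box(.085,.034,.034)],'dropper_bottle':[cyl([(.015,0),(.015,.041),(.009,.045)]),cyl([(.009,.045),(.006,.06),(.004,.072)])],
 'dish':[cyl([(.033,0),(.033,.025)])],'jar':[cyl([(.019,0),(.019,.066)])],'divided_tray':[box(.118,.153,.014)],'square_tray':[box(.138,.138,.014)]}
def sil(c,parts,p):
    x,y,z,w=p; m=np.zeros((960,1280),np.uint8); R=np.array([[np.cos(w),-np.sin(w),0],[np.sin(w),np.cos(w),0],[0,0,1]])
    for P in parts:
        X=(P@R.T+[x,y,z])@np.array(c['R']).T+c['t']; q=X@np.array(c['camera_matrix']).T; q=q[:,:2]/q[:,2:]
        cv2.fillPoly(m,[cv2.convexHull(np.round((q*2+.5)*16).astype(np.int32))],1,shift=4)
    return m>0
def mask(cam,c,name,at):
    uv=proj(c,at); best=None
    for r in finder.outline_of(cam,name):
        m=np.array(r['pixels'])
        if m.sum()<10: continue
        v,u=np.nonzero(m); d=np.hypot(u.mean()-uv[0],v.mean()-uv[1])
        if d<25 and (best is None or d<best[0]): best=(d,m,r['confidence'])
    return None if best is None else (np.kron(best[1],np.ones((2,2)))>0)
def fit(views,name,p0,free=(0,1)):
    free=list(free); p0=np.array(p0,float); sc=np.array([.01,.01,.01,.2])
    def cost(q):
        p=p0.copy(); p[free]+=q*sc[free]; s=0
        for c,m in views:
            k=sil(c,M[name],p); s+=1-(k&m).sum()/max((k|m).sum(),1)
        return s/len(views)
    b=None
    for st in (.5,1.2):
        simp=np.vstack([np.zeros(len(free)),np.eye(len(free))*st])
        r=minimize(cost,np.zeros(len(free)) if b is None else b.x,method='Nelder-Mead',options=dict(initial_simplex=simp+(0 if b is None else b.x)))
        if b is None or r.fun<b.fun:b=r
    p=p0.copy();p[free]+=b.x*sc[free]; return p,1-b.fun
E
cat > m0.py <<'E'
from fit import *
P={'slide_box':(.547,.077,0,-2.1),'dropper_bottle':(.662,.158,0,0),'dish':(.637,-.174,0,0),'jar':(.554,-.084,0,0),'divided_tray':(.465,.263,0,.78),'square_tray':(.448,-.262,0,.3)}
C={n:cap(n) for n in('top','scene')}
for k,p in P.items():
    fr=[0,1]+([3] if k in('slide_box','divided_tray','square_tray') else [])
    V={n:mask(n,C[n],k,(p[0],p[1],.03 if 'tray' not in k else .005)) for n in C}
    V={n:(C[n],m) for n,m in V.items() if m is not None}
    for n in V: a,s=fit([V[n]],k,p,fr); print(k,n,np.round(a[:2],4),round(np.degrees(a[3]),1),round(s,3))
    if len(V)==2: a,s=fit(list(V.values()),k,p,fr+[2]); print(k,'both',np.round(a[:3],4),round(np.degrees(a[3]),1),round(s,3))
E
python3 m0.py
python3 - <<'E'
import cv2
a=cv2.imread('pics/top0.png')[190:320,200:460]; b=cv2.imread('pics/scene0.png')[175:335,225:405]
a=cv2.resize(a,None,fx=3,fy=3); cv2.imwrite('pics/crop.png',a)
E
```

```text
slide_box top [0.5442 0.0774] -124.6 0.964
slide_box scene [0.5453 0.0757] -123.3 0.909
slide_box both [ 0.5442  0.0777 -0.0009] -124.7 0.939
dropper_bottle top [0.6647 0.1601] 0.0 0.924
dropper_bottle scene [0.6656 0.1604] 0.0 0.906
dropper_bottle both [ 0.6651  0.1611 -0.0016] 0.0 0.906
dish top [ 0.6397 -0.1725] 0.0 0.929
dish scene [ 0.6414 -0.1742] 0.0 0.961
dish both [ 0.6404 -0.1727 -0.0023] 0.0 0.946
jar top [ 0.5541 -0.088 ] 0.0 0.954
jar scene [ 0.5554 -0.0887] 0.0 0.953
jar both [ 0.5547 -0.0878 -0.0015] 0.0 0.953
divided_tray top [0.4653 0.2625] 45.6 0.984
divided_tray scene [0.4662 0.2613] 44.6 0.974
divided_tray both [ 0.4651  0.2628 -0.0013] 45.1 0.98
square_tray top [ 0.4524 -0.2587] 20.5 0.981
square_tray scene [ 0.4531 -0.2597] 20.7 0.964
square_tray both [ 0.4515 -0.2591 -0.0025] 20.4 0.974
```

View pics/crop.png

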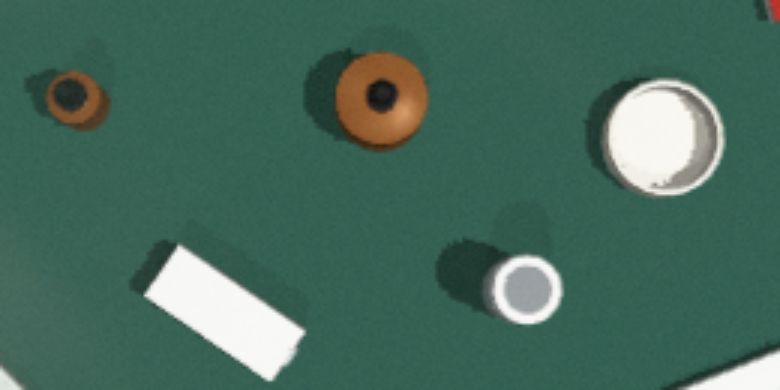

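The crop confirms the choice: white-lid box, slim amber bottle, slim jar and white dish. Both views agree to about 2 mm, and everything stands at z≈0. I'll start towards the dish, turning to jaw yaw 0.

Units first: shifts go in shares of 0.75 m and turns go in shares of 120 degrees. So -0.663 m / 0.75 = -0.884, -0.609 m / 0.75 = -0.812, 73.6 degrees / 120 = 0.6133.

Request:
{"name": "play_rows", "arguments": {"motion": [[[-0.884,-0.812,0.0667,0,0,0.6133],[-0.884,-0.812,0.0667,0,0,0.6133],[-0.884,-0.812,0.0667,0,0,0.6133],[-0.884,-0.812,0.0667,0,0,0.6133],[-0.884,-0.812,0.0667,0,0,0.6133],[-0.884,-0.812,0.0667,0,0,0.6133],[-0.884,-0.812,0.0667,0,0,0.6133],[-0.884,-0.812,0.0667,0,0,0.6133]]], "fingers": 0.087}}

```text
time_s: 2.47
position: [0.3489, 0.3126, 0.1921]
tcp_rot: [[-0.275, 0.962, 0.001], [0.962, 0.275, 0.0], [0.0, 0.001, -1.0]]
force: [1.2, 0.3, -0.0]
opening: 1.001
grasp_force: 0.0
```

```bash
cat > go.py <<'E'
# usage: go.py x y z phi : tool-frame shift & turn from measured pose
import sys
from h import *
s=bot.read_state(); R=np.array(s['tcp_rot']); p=np.array(s['position'])
x,y,z,f=map(float,sys.argv[1:5]); f=np.radians(f)
Y=np.array([np.cos(f),np.sin(f),0]);Z=np.array([0,0,-1.]);G=np.c_[np.cross(Y,Z),Y,Z]
w=cv2.Rodrigues(R.T@G)[0].ravel()
print('t',round(s['time_s'],2),'pos',p.round(4),'phi',round(np.degrees(np.arctan2(R[1,1],R[0,1])),2),'op',round(s['opening']*87,1),'gf',round(s['grasp_force'],1),'F',np.round(s['force'],1),'j',np.round(s['joint_positions'],0))
print('shift',(R.T@(np.array([x,y,z])-p)).round(4),'turn',np.degrees(w).round(2))
E
python3 go.py 0.64 -0.173 0.16 0
```

```text
t 2.47 pos [0.3489 0.3126 0.1921] phi 15.95 op 87.1 gf 0.0 F [ 1.2  0.3 -0. ] j [ 28.  20. 105.  -0.  55.  12.]
shift [-0.5469  0.1464  0.0321] turn [ 0.05 -0.02 15.95]
```

Converted, -0.547 m / 0.75 = -0.7293, 0.146 m / 0.75 = 0.1947, 15.95 degrees / 120 = 0.1329.

Request:
{"name": "play_rows", "arguments": {"motion": [[[-0.7293,0.1947,0.0427,0,0,0.1329],[-0.7293,0.1947,0.0427,0,0,0.1329],[-0.7293,0.1947,0.0427,0,0,0.1329],[-0.7293,0.1947,0.0427,0,0,0.1329],[-0.7293,0.1947,0.0427,0,0,0.1329],[-0.7293,0.1947,0.0427,0,0,0.1329],[-0.7293,0.1947,0.0427,0,0,0.1329],[-0.7293,0.1947,0.0427,0,0,0.1329]]]}}

```text
time_s: 3.13
position: [0.5216, 0.0275, 0.1732]
tcp_rot: [[-0.005, 1.0, 0.001], [1.0, 0.005, 0.0], [0.0, 0.001, -1.0]]
force: [1.8, 0.7, 0.8]
opening: 0.999
grasp_force: 0.0
```

```bash
python3 go.py 0.6405 -0.173 0.16 0
```

```text
t 3.13 pos [0.5216 0.0275 0.1732] phi 0.29 op 86.9 gf 0.0 F [1.8 0.7 0.8] j [ -9.  25.  99.   0.  56. -10.]
shift [-0.2011  0.1179  0.0132] turn [ 0.03 -0.    0.29]
```

Converted, -0.201 m / 0.75 = -0.268, 0.118 m / 0.75 = 0.1573.

Request:
{"name": "play_rows", "arguments": {"motion": [[[-0.268,0.1573,0.0173,0,0,0],[-0.268,0.1573,0.0173,0,0,0],[-0.268,0.1573,0.0173,0,0,0],[-0.268,0.1573,0.0173,0,0,0],[-0.268,0.1573,0.0173,0,0,0],[-0.268,0.1573,0.0173,0,0,0],[-0.268,0.1573,0.0173,0,0,0],[-0.268,0.1573,0.0173,0,0,0]]]}}

```text
time_s: 3.8
position: [0.64, -0.1723, 0.1594]
tcp_rot: [[-0.003, 1.0, -0.0], [1.0, 0.003, 0.0], [0.0, -0.0, -1.0]]
force: [-0.8, -0.1, -0.6]
opening: 0.994
grasp_force: 0.0
```

```bash
cat > w.py <<'E'
import sys
from fit import *
name=sys.argv[1]; p=[float(v) for v in sys.argv[2:5]]+[np.radians(float(sys.argv[5]))]
fr=[0,1]+([3] if name in('slide_box','divided_tray','square_tray') else [])
for n in sys.argv[6].split(','):
    c=cap(n,n+'_'+name+sys.argv[7]); m=mask(n,c,name,(p[0],p[1],p[2]+.02))
    if m is None: print(n,'no mask',proj(c,p[:3])); continue
    a,s=fit([(c,m)],name,p,fr); print(n,a[:3].round(4),np.degrees(a[3]).round(1),round(s,3))
E
python3 w.py dish 0.64 -0.173 0 0 wrist,top A; python3 go.py 0.6405 -0.173 0.027 0
```

```text
wrist [ 0.6401 -0.1737  0.    ] 0.0 0.976
top [ 0.6406 -0.1714  0.    ] 0.0 0.665
t 4.0 pos [ 0.639  -0.1691  0.1601] phi 0.41 op 87.0 gf 0.0 F [-0.4 -0.5 -0.1] j [-24.  36.  79.   0.  65. -25.]
shift [-0.004   0.0016  0.1331] turn [-0.06 -0.04  0.41]
```

View pics/wrist_dishA.png

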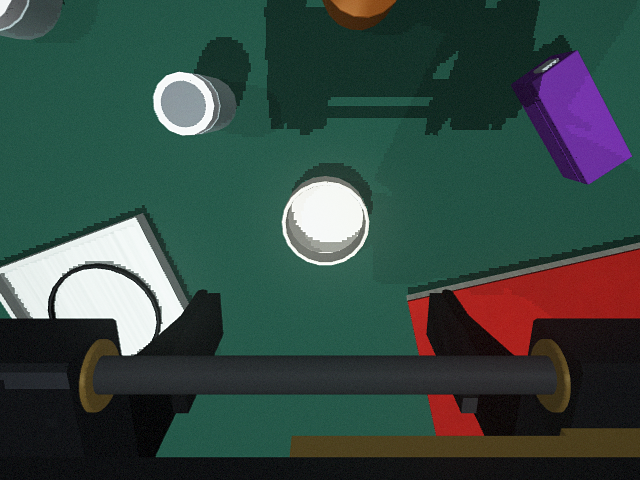

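The wrist view shows the dish at (325,222) between the open jaws, with the jar at (187,103) well clear. I'll check how noisy the pose reading is.

```bash
for i in 1 2 3 4; do python3 -c "
from h import *
cap('top');s=bot.read_state();print(np.round(s['position'],4),np.round(s['joint_positions'],2))"; done;python3 go.py 0.6402 -0.1732 0.027 0
```

```text
[ 0.6391 -0.1692  0.1603] [-2.450e+01  3.617e+01  7.921e+01  1.000e-02  6.467e+01 -2.491e+01]
[ 0.6393 -0.1693  0.1604] [-24.5   36.17  79.19   0.    64.67 -24.92]
[ 0.6395 -0.1695  0.1604] [-24.51  36.17  79.17   0.    64.66 -24.91]
[ 0.6396 -0.1697  0.1604] [-24.52  36.18  79.15   0.    64.66 -24.91]
t 4.2 pos [ 0.6396 -0.1697  0.1604] phi 0.39 op 86.9 gf 0.0 F [0.2 0.5 0.4] j [-25.  36.  79.   0.  65. -25.]
shift [-0.0035  0.0006  0.1334] turn [ 0.   -0.    0.39]
```

Converted, 0.131 m / 0.75 = 0.1747, -0.002 m / 0.75 = -0.0027.

Request:
{"name": "play_rows", "arguments": {"motion": [[[-0.0027,0,0.04,0,0,0],[-0.0027,0,0.08,0,0,0],[-0.0027,0,0.12,0,0,0],[-0.0027,0,0.1533,0,0,0],[-0.0027,0,0.1733,0,0,0],[-0.0027,0,0.1747,0,0,0],[-0.0027,0,0.1747,0,0,0],[-0.0027,0,0.1747,0,0,0]]]}}

```text
time_s: 4.87
position: [0.6407, -0.1729, 0.0302]
tcp_rot: [[-0.006, 1.0, 0.002], [1.0, 0.006, -0.001], [-0.001, 0.002, -1.0]]
force: [0.2, 0.2, 0.3]
opening: 0.999
grasp_force: 0.0
```

```bash
python3 go.py 0.6402 -0.1732 0.027 0
```

```text
t 4.87 pos [ 0.6407 -0.1729  0.0302] phi 0.34 op 86.9 gf 0.0 F [0.2 0.2 0.3] j [-25.  46.  83.   0.  51. -25.]
shift [-0.0003 -0.0006  0.0032] turn [0.11 0.05 0.34]
```

Converted, 0.002 m / 0.75 = 0.0027.

Request:
{"name": "play_rows", "arguments": {"motion": [[[0,0,0.0027,0,0,0],[0,0,0.0027,0,0,0],[0,0,0.0027,0,0,0],[0,0,0.0027,0,0,0],[0,0,0.0027,0,0,0],[0,0,0.0027,0,0,0],[0,0,0.0027,0,0,0],[0,0,0.0027,0,0,0]]], "fingers": 0.05}}

```text
time_s: 5.53
position: [0.6398, -0.1728, 0.0271]
tcp_rot: [[-0.006, 1.0, -0.0], [1.0, 0.006, 0.0], [0.0, -0.0, -1.0]]
force: [0.1, 0.3, -0.0]
opening: 0.586
grasp_force: 0.0
```

```bash
python3 go.py 0.452 -0.259 0.027 0
```

```text
t 5.53 pos [ 0.6398 -0.1728  0.0271] phi 0.32 op 50.9 gf 0.0 F [ 0.1  0.3 -0. ] j [-25.  46.  83.   0.  51. -25.]
shift [-8.510e-02 -1.882e-01  1.000e-04] turn [-0.   -0.    0.32]
```

The opening reads 51 mm with no force, which doesn't fit a 66 mm dish, so I'll look.

```bash
python3 -c "
from h import *
a=cap('wrist')['frame'];b=cap('scene')['frame'][230:350,190:350]
o=np.hstack([cv2.resize(a,(480,360)),cv2.resize(b,(320,240)) if 0 else cv2.copyMakeBorder(cv2.resize(b,(320,240)),0,120,0,0,0)])
cv2.imwrite('pics/g1.png',o[:,:,::-1])"; python3 go.py 0.452 -0.259 0.027 0
```

```text
t 5.63 pos [ 0.6398 -0.1728  0.027 ] phi 0.32 op 50.4 gf 0.0 F [ 0.2  0.1 -0. ] j [-25.  46.  83.  -0.  51. -25.]
shift [-0.0852 -0.1882  0.    ] turn [-0.01 -0.    0.32]
```

View pics/g1.png

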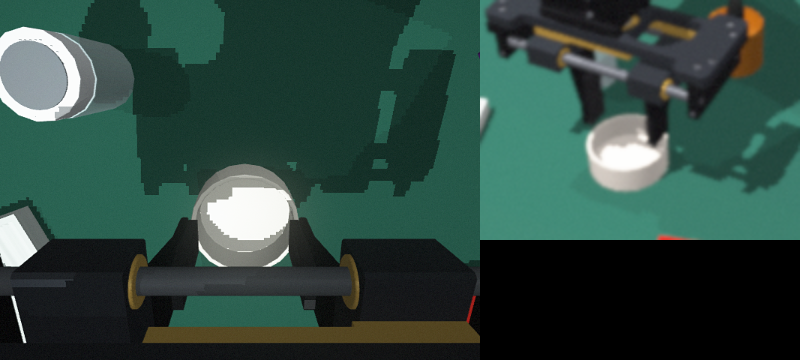

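```bash
python3 - <<'E'
from fit import *
for n in('wrist','scene'):
    c=cap(n); f=c['frame'].copy()
    for dx in(-.025,.025):
        for z,col in((.010,(255,0,0)),(.027,(255,255,0)),(.06,(0,0,255))):
            u=proj(c,(.6398+dx,-.1728,z)); print(n,dx,z,u.round()); cv2.circle(f,tuple(int(v) for v in u.round()),2,col,-1)
    k=sil(c,M['dish'],(.6402,-.1732,0,0)).astype(np.uint8); k=cv2.resize(k,(640,480)); cs,_=cv2.findContours(k,0,1); cv2.drawContours(f,cs,-1,(0,255,0),1)
    if n=='scene': f=cv2.resize(f[230:340,200:350],(800,586),interpolation=cv2.INTER_CUBIC)
    cv2.imwrite('pics/g2%s.png'%n,f[:,:,::-1])
E
python3 w.py dish 0.64 -0.173 0 0 wrist,scene B
```

```text
wrist -0.025 0.01 [274. 286.]
wrist -0.025 0.027 [270. 301.]
wrist -0.025 0.06 [260. 340.]
wrist 0.025 0.01 [377. 286.]
wrist 0.025 0.027 [382. 302.]
wrist 0.025 0.06 [393. 341.]
scene -0.025 0.01 [250. 301.]
scene -0.025 0.027 [249. 294.]
scene -0.025 0.06 [248. 279.]
scene 0.025 0.01 [276. 310.]
scene 0.025 0.027 [275. 303.]
scene 0.025 0.06 [274. 288.]
wrist [ 0.6398 -0.1736  0.    ] 0.0 0.904
scene [ 0.6414 -0.1742  0.    ] 0.0 0.849
```

View pics/g2scene.png

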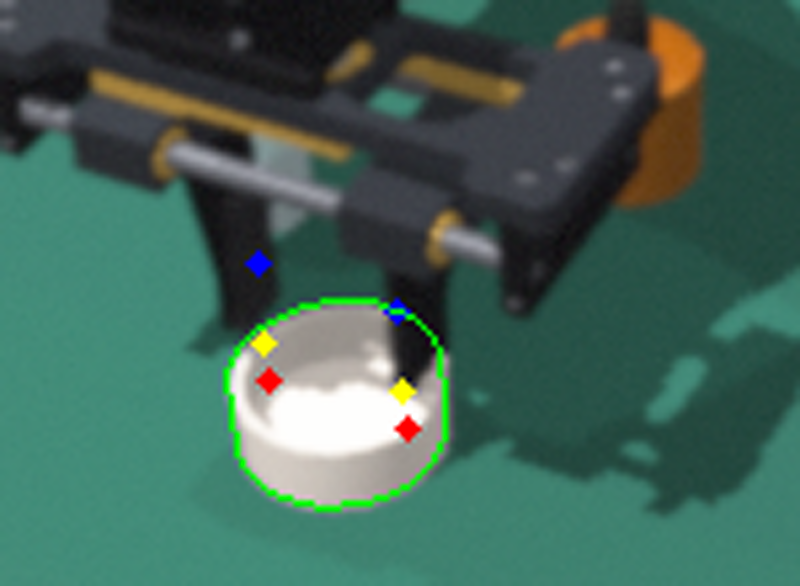

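View pics/g2wrist.png

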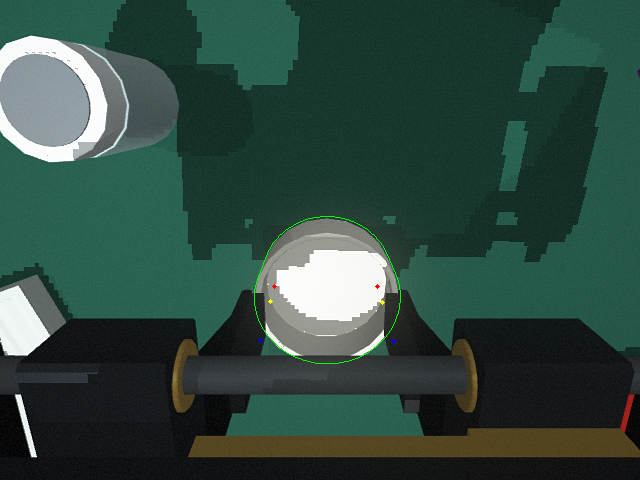

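```bash
python3 - <<'E'
from h import *
cs=cap('scene');cw=cap('wrist')
P=lambda c:np.array(c['camera_matrix'])@np.c_[c['R'],c['t']]
for a,b in(((246,291),(258,292)),((277,302),(388,292))):
    X=cv2.triangulatePoints(P(cs),P(cw),np.array(a,float),np.array(b,float)).ravel();X=X[:3]/X[3];print(X.round(4),proj(cs,X).round(),proj(cw,X).round())
print('wrist cam pos',(-np.array(cw['R']).T@cw['t']).round(4),np.array(cw['R']).round(3).tolist(), bot.read_state()['position'])
E
```

```text
[ 0.6077 -0.1692  0.027 ] [247. 291.] [254. 294.]
[ 0.6665 -0.169   0.0261] [278. 302.] [386. 293.]
wrist cam pos [ 0.6383 -0.0884  0.2008] [[1.0, 0.006, 0.001], [0.005, -0.952, 0.305], [0.003, -0.305, -0.952]] [ 0.63977861 -0.17279178  0.02706204]
```

By triangulation the fingertips stand at z≈0.027, at the reported TCP height rather than 17 mm below it. The jaws therefore closed just above the rim, and the dish is untouched. From here I'll take tip z as reported z. Next: open, then go lower.

Request:
{"name": "play_rows", "arguments": {"motion": [[[0,0,0,0,0,0],[0,0,0,0,0,0],[0,0,0,0,0,0],[0,0,0,0,0,0],[0,0,0,0,0,0],[0,0,0,0,0,0]]], "fingers": 0.087}}

```text
time_s: 6.53
position: [0.6398, -0.1728, 0.027]
tcp_rot: [[-0.006, 1.0, -0.0], [1.0, 0.006, 0.0], [0.0, -0.0, -1.0]]
force: [-0.1, -0.3, 0.1]
opening: 0.939
grasp_force: 0.0
```

Converted, 0.015 m / 0.75 = 0.02, 0.01 m / 0.75 = 0.0133.

Request:
{"name": "play_rows", "arguments": {"motion": [[[0,0,0.0067,0,0,0],[0,0,0.0133,0,0,0],[0,0,0.02,0,0,0],[0,0,0.02,0,0,0]]]}}

```text
time_s: 6.87
position: [0.6387, -0.1723, 0.0104]
tcp_rot: [[-0.006, 1.0, -0.003], [1.0, 0.006, 0.001], [0.001, -0.003, -1.0]]
force: [-0.1, 0.5, 0.3]
opening: 1.0
grasp_force: 0.0
```

Request:
{"name": "play_rows", "arguments": {"motion": [[[0,0,0,0,0,0],[0,0,0,0,0,0],[0,0,0,0,0,0],[0,0,0,0,0,0],[0,0,0,0,0,0],[0,0,0,0,0,0],[0,0,0,0,0,0]]], "fingers": 0.05}}

```text
time_s: 7.45
position: [0.6402, -0.173, 0.0132]
tcp_rot: [[-0.006, 1.0, 0.001], [1.0, 0.006, -0.001], [-0.001, 0.001, -1.0]]
force: [-0.9, 0.1, 5.3]
opening: 0.602
grasp_force: 2.4
```

```bash
python3 go.py 0.452 -0.2595 0.08 0; python3 w.py dish 0.64 -0.173 0 0 wrist,scene C
```

```text
t 7.45 pos [ 0.6402 -0.173   0.0132] phi 0.33 op 52.4 gf 2.4 F [-0.9  0.1  5.3] j [-25.  47.  84.  -0.  49. -25.]
shift [-0.0854 -0.1886 -0.0669] turn [0.05 0.04 0.33]
wrist [ 0.6393 -0.1735  0.    ] 0.0 0.789
scene [ 0.6403 -0.1741  0.    ] 0.0 0.774
```

```bash
python3 - <<'E'
from h import *
a=cap('scene')['frame'][230:340,200:350];b=cap('wrist')['frame'][190:420,180:460]
o=np.hstack([cv2.resize(a,(400,293),interpolation=2),cv2.resize(b,(357,293),interpolation=2)]);cv2.imwrite('pics/g3.png',o[:,:,::-1]); s=bot.read_state(); print(s['opening'],s['grasp_force'],s['force'],s['position'])
E
```

```text
0.5788792312808029 2.8136917799592 [-0.81474431 -0.19193516  5.57805264] [ 0.64025025 -0.17307091  0.01317986]
```

View pics/g3.png

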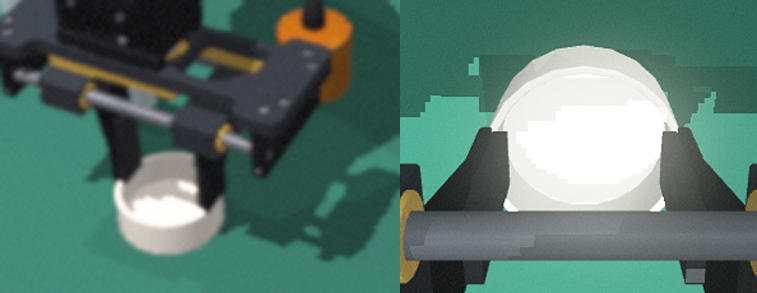

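The fingertips are resting on the rim: the jaw gap is smaller than the dish and the upward force is 5 N. So the tips are about 12 mm above the reported z, and the stated tip geometry doesn't hold. I'll open and go lower, watching the force.

Converted, -0.004 m / 0.75 = -0.0053.

Request:
{"name": "play_rows", "arguments": {"motion": [[[0,0,-0.0053,0,0,0],[0,0,-0.0053,0,0,0],[0,0,-0.0053,0,0,0],[0,0,-0.0053,0,0,0],[0,0,-0.0053,0,0,0],[0,0,-0.0053,0,0,0]]], "fingers": 0.087}}

```text
time_s: 8.25
position: [0.6396, -0.1727, 0.0157]
tcp_rot: [[-0.006, 1.0, -0.001], [1.0, 0.006, 0.0], [0.0, -0.001, -1.0]]
force: [0.3, -0.0, 0.2]
opening: 0.936
grasp_force: 0.0
```

Request:
{"name": "play_rows", "arguments": {"motion": [[[0,0,0.0067,0,0,0],[0,0,0.0133,0,0,0],[0,0,0.0187,0,0,0],[0,0,0.0213,0,0,0],[0,0,0.0213,0,0,0],[0,0,0.0213,0,0,0]]]}}

```text
time_s: 8.75
position: [0.6396, -0.1727, -0.0004]
tcp_rot: [[-0.006, 1.0, -0.001], [1.0, 0.006, 0.0], [0.0, -0.001, -1.0]]
force: [-0.2, -0.1, 0.2]
opening: 0.994
grasp_force: 0.0
```

```bash
python3 - <<'E'
from h import *
a=cap('scene')['frame'][230:340,200:350];b=cap('wrist')['frame'][150:480,80:560]
o=np.hstack([cv2.resize(a,(400,293),interpolation=2),cv2.resize(b,(400,293),interpolation=2)]);cv2.imwrite('pics/g4.png',o[:,:,::-1]); s=bot.read_state(); print(s['opening'],s['grasp_force'],s['force'],s['position'])
E
```

```text
0.9962078425282694 0.0 [ 0.23401137 -0.53547145 -0.1123508 ] [ 6.39955659e-01 -1.72854997e-01  1.42388039e-04]
```

View pics/g4.png

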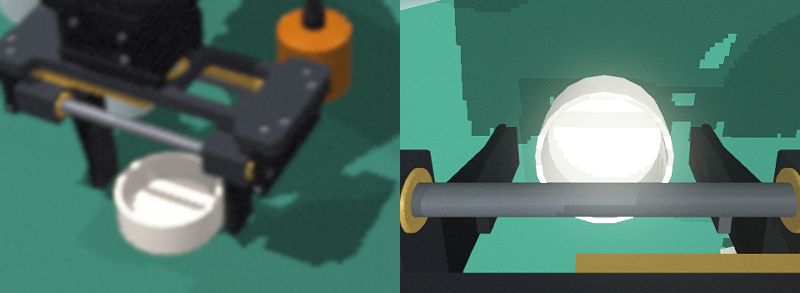

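The jaws now straddle the dish, below the rim and just off the bench. Closing.

Request:
{"name": "play_rows", "arguments": {"motion": [[[0,0,0,0,0,0],[0,0,0,0,0,0],[0,0,0,0,0,0],[0,0,0,0,0,0],[0,0,0,0,0,0],[0,0,0,0,0,0],[0,0,0,0,0,0]]], "fingers": 0.05}}

```text
time_s: 9.43
position: [0.6399, -0.1728, 0.0002]
tcp_rot: [[-0.006, 1.0, 0.0], [1.0, 0.006, -0.0], [-0.0, 0.0, -1.0]]
force: [-0.6, 0.6, 0.7]
opening: 0.74
grasp_force: 30.0
```

```bash
python3 go.py 0.452 -0.2595 0.06 0
```

```text
t 9.43 pos [ 6.399e-01 -1.728e-01  2.000e-04] phi 0.32 op 64.3 gf 30.0 F [-0.6  0.6  0.7] j [-25.  48.  84.   0.  48. -25.]
shift [-0.0857 -0.1884 -0.0598] turn [0.02 0.   0.32]
```

Gripped at 30 N. Lifting and carrying it over the ring.

Converted, -0.1885 m / 0.75 = -0.2513, -0.06 m / 0.75 = -0.08.

Request:
{"name": "play_rows", "arguments": {"motion": [[[0,0,-0.04,0,0,0],[0,0,-0.08,0,0,0],[-0.0227,-0.0493,-0.08,0,0,0],[-0.0453,-0.0987,-0.08,0,0,0],[-0.068,-0.148,-0.08,0,0,0],[-0.0907,-0.1973,-0.08,0,0,0],[-0.1067,-0.24,-0.08,0,0,0],[-0.114,-0.2513,-0.08,0,0,0]]]}}

```text
time_s: 10.1
position: [0.4463, -0.2588, 0.0598]
tcp_rot: [[-0.003, 1.0, -0.005], [1.0, 0.003, 0.004], [0.004, -0.005, -1.0]]
force: [0.1, 0.2, -1.2]
opening: 0.736
grasp_force: 30.0
```

Request:
{"name": "play_rows", "arguments": {"motion": [[[0,0,0.0133,0,0,0],[0,0,0.0267,0,0,0],[0,0,0.04,0,0,0],[0,0,0.04,0,0,0]]]}}

```text
time_s: 10.43
position: [0.452, -0.2581, 0.0276]
tcp_rot: [[-0.007, 1.0, -0.002], [1.0, 0.007, 0.002], [0.002, -0.002, -1.0]]
force: [0.2, 0.6, -1.2]
opening: 0.735
grasp_force: 30.0
```

```bash
python3 w.py dish 0.452 -0.259 0.025 0 top,scene D; python3 w.py square_tray 0.452 -0.259 0 20.4 top,scene D;python3 go.py 0.452 -0.2595 0.004 0
```

```text
top [ 0.4509 -0.2579  0.025 ] 0.0 0.452
scene [ 0.4475 -0.2573  0.025 ] 0.0 0.667
top [ 0.452  -0.2575  0.    ] 21.1 0.426
scene [ 0.4541 -0.2607  0.    ] 20.6 0.741
t 10.83 pos [ 0.4522 -0.2593  0.0304] phi 0.35 op 64.2 gf 30.0 F [ 0.3  0.1 -1.1] j [-42.  39. 105.   0.  36. -42.]
shift [-0.0002 -0.0003  0.0264] turn [0.04 0.03 0.35]
```

Converted, 0.026 m / 0.75 = 0.0347, 0.025 m / 0.75 = 0.0333.

Request:
{"name": "play_rows", "arguments": {"motion": [[[0,0,0.0093,0,0,0],[0,0,0.0187,0,0,0],[0,0,0.0267,0,0,0],[0,0,0.0307,0,0,0],[0,0,0.0333,0,0,0],[0,0,0.0347,0,0,0],[0,0,0.0347,0,0,0]]]}}

```text
time_s: 11.42
position: [0.4513, -0.259, 0.0042]
tcp_rot: [[-0.006, 1.0, -0.001], [1.0, 0.006, 0.001], [0.001, -0.001, -1.0]]
force: [-1.4, 0.6, 1.9]
opening: 0.733
grasp_force: 30.0
```

```bash
python3 go.py 0.452 -0.2595 0.004 0
```

```text
t 11.42 pos [ 0.4513 -0.259   0.0042] phi 0.32 op 63.8 gf 30.0 F [-1.4  0.6  1.9] j [-42.  42. 105.  -0.  33. -42.]
shift [-0.0005  0.0007  0.0002] turn [-0.05 -0.04  0.32]
```

Converted, -0.13 m / 0.75 = -0.1733, -0.05 m / 0.75 = -0.0667.

Request:
{"name": "play_rows", "arguments": {"motion": [[[0,0,0,0,0,0],[0,0,0,0,0,0],[0,0,0,0,0,0],[0,0,0,0,0,0],[0,0,-0.02,0,0,0],[0,0,-0.0667,0,0,0],[0,0,-0.12,0,0,0],[0,0,-0.1733,0,0,0]]], "fingers": 0.087}}

```text
time_s: 12.08
position: [0.4511, -0.2588, 0.1347]
tcp_rot: [[-0.006, 1.0, -0.002], [1.0, 0.006, 0.002], [0.002, -0.002, -1.0]]
force: [-1.0, -0.3, 0.2]
opening: 0.998
grasp_force: 0.0
```

```bash
python3 w.py dish 0.452 -0.259 0.004 0 wrist,top,scene E; python3 w.py square_tray 0.452 -0.259 0 20.4 top,scene E;python3 go.py 0.5546 -0.088 0.11 0
```

```text
wrist [ 0.4504 -0.2601  0.004 ] 0.0 0.965
top [ 0.4512 -0.2585  0.004 ] 0.0 0.94
scene [ 0.4519 -0.2599  0.004 ] 0.0 0.932
top [ 0.451  -0.2548  0.    ] 21.1 0.593
scene [ 0.4544 -0.2602  0.    ] 20.6 0.766
t 12.58 pos [ 0.451  -0.2587  0.1325] phi 0.32 op 86.9 gf 0.0 F [ 1.   0.2 -0.2] j [-42.  29. 101.  -0.  50. -42.]
shift [0.1701 0.1046 0.0226] turn [-0.14 -0.13  0.32]
```

The dish is seated at (0.4512, -0.259), about 1 mm off centre. Now the jar.

Converted, 0.17 m / 0.75 = 0.2267, 0.16 m / 0.75 = 0.2133.

Request:
{"name": "play_rows", "arguments": {"motion": [[[0.0453,0.028,0.0053,0,0,0],[0.0907,0.056,0.0107,0,0,0],[0.136,0.084,0.016,0,0,0],[0.1813,0.112,0.024,0,0,0],[0.2133,0.1307,0.0267,0,0,0],[0.2267,0.1393,0.0293,0,0,0],[0.2267,0.1393,0.0293,0,0,0],[0.2267,0.1393,0.0293,0,0,0]]]}}

```text
time_s: 13.25
position: [0.5548, -0.0888, 0.1112]
tcp_rot: [[-0.007, 1.0, -0.002], [1.0, 0.007, -0.0], [-0.0, -0.002, -1.0]]
force: [-1.3, 0.5, 0.8]
opening: 1.0
grasp_force: 0.0
```

```bash
python3 w.py jar 0.5546 -0.088 0 0 wrist F; python3 go.py 0.5546 -0.088 0.022 0
```

```text
wrist [ 0.5548 -0.087   0.    ] 0.0 0.934
t 13.35 pos [ 0.5545 -0.0901  0.1118] phi 0.25 op 86.9 gf 0.0 F [-0.6  0.8 -0.7] j [-21.  33.  96.  -0.  51. -21.]
shift [0.0021 0.0002 0.0898] turn [-0.06  0.01  0.25]
```

Converted, 0.089 m / 0.75 = 0.1187, 0.002 m / 0.75 = 0.0027.

Request:
{"name": "play_rows", "arguments": {"motion": [[[0.0027,0,0.04,0,0,0],[0.0027,0,0.0733,0,0,0],[0.0027,0,0.1,0,0,0],[0.0027,0,0.1133,0,0,0],[0.0027,0,0.1187,0,0,0],[0.0027,0,0.1187,0,0,0],[0.0027,0,0.1187,0,0,0]]]}}

```text
time_s: 13.93
position: [0.5558, -0.0876, 0.0238]
tcp_rot: [[-0.005, 1.0, 0.001], [1.0, 0.005, -0.0], [-0.001, 0.001, -1.0]]
force: [0.1, 0.8, -0.2]
opening: 0.997
grasp_force: 0.0
```

Request:
{"name": "play_rows", "arguments": {"motion": [[[0,0,0,0,0,0],[0,0,0,0,0,0],[0,0,0,0,0,0],[0,0,0,0,0,0],[0,0,0,0,0,0],[0,0,0,0,0,0],[0,0,0,0,0,0],[0,0,0,0,0,0]]], "fingers": 0.02}}

```text
time_s: 14.6
position: [0.5553, -0.0867, 0.0231]
tcp_rot: [[-0.006, 1.0, 0.0], [1.0, 0.006, -0.0], [-0.0, 0.0, -1.0]]
force: [-0.3, -0.6, -0.5]
opening: 0.476
grasp_force: 0.0
```

```bash
python3 go.py 0.4512 -0.2592 0.1 0; python3 w.py jar 0.5546 -0.088 0 0 wrist,scene,top G
```

```text
t 14.6 pos [ 0.5553 -0.0867  0.0231] phi 0.33 op 41.4 gf 0.0 F [-0.3 -0.6 -0.5] j [-20.  41.  99.  -0.  40. -21.]
shift [-0.1719 -0.1051 -0.0769] turn [0.   0.   0.33]
wrist [ 0.5546 -0.0873  0.    ] 0.0 0.674
scene [ 0.5552 -0.088   0.    ] 0.0 0.799
top no mask [371.28082333 286.52921689]
```

Request:
{"name": "play_rows", "arguments": {"motion": [[[0,0,0,0,0,0],[0,0,0,0,0,0],[0,0,0,0,0,0],[0,0,0,0,0,0]]]}}

```text
time_s: 15.23
position: [0.5553, -0.0867, 0.023]
tcp_rot: [[-0.006, 1.0, -0.0], [1.0, 0.006, 0.0], [0.0, -0.0, -1.0]]
force: [0.4, 0.1, -1.0]
opening: 0.426
grasp_force: 30.0
```

```bash
python3 go.py 0.4512 -0.2592 0.09 0
```

```text
t 15.23 pos [ 0.5553 -0.0867  0.023 ] phi 0.32 op 37.1 gf 30.0 F [ 0.4  0.1 -1. ] j [-20.  41.  99.   0.  40. -21.]
shift [-0.1719 -0.1051 -0.067 ] turn [-0.   -0.    0.32]
```

Converted, -0.172 m / 0.75 = -0.2293, -0.067 m / 0.75 = -0.0893.

Request:
{"name": "play_rows", "arguments": {"motion": [[[0,0,-0.04,0,0,0],[0,0,-0.0893,0,0,0],[-0.0453,-0.028,-0.0893,0,0,0],[-0.0907,-0.056,-0.0893,0,0,0],[-0.136,-0.084,-0.0893,0,0,0],[-0.1813,-0.112,-0.0893,0,0,0],[-0.2133,-0.1307,-0.0893,0,0,0],[-0.2293,-0.14,-0.0893,0,0,0]]]}}

```text
time_s: 15.9
position: [0.4496, -0.2625, 0.0901]
tcp_rot: [[-0.003, 1.0, -0.0], [1.0, 0.003, -0.001], [-0.001, -0.0, -1.0]]
force: [-0.5, 1.1, -1.0]
opening: 0.424
grasp_force: 30.0
```

Converted, 0.03 m / 0.75 = 0.04, 0.02 m / 0.75 = 0.0267.

Request:
{"name": "play_rows", "arguments": {"motion": [[[0,0,0.0133,0,0,0],[0,0,0.0267,0,0,0],[0,0,0.04,0,0,0],[0,0,0.04,0,0,0],[0,0,0.04,0,0,0],[0,0,0.04,0,0,0]]]}}

```text
time_s: 16.4
position: [0.4516, -0.2582, 0.0596]
tcp_rot: [[-0.007, 1.0, -0.001], [1.0, 0.007, 0.001], [0.001, -0.001, -1.0]]
force: [0.5, 1.1, -0.9]
opening: 0.433
grasp_force: 30.0
```

```bash
python3 w.py jar 0.4512 -0.2592 0.037 0 top,scene,wrist H; python3 go.py 0.4512 -0.2592 0.031 0
```

```text
top [ 0.4525 -0.2441  0.037 ] 0.0 0.292
scene [ 0.4534 -0.2611  0.037 ] 0.0 0.65
wrist [ 0.451  -0.2598  0.037 ] 0.0 0.681
t 16.7 pos [ 0.4516 -0.2593  0.0604] phi 0.34 op 37.1 gf 30.0 F [-0.4 -0.1 -1.5] j [-42.  36. 104.   0.  40. -43.]
shift [ 0.0002 -0.0004  0.0294] turn [0.03 0.03 0.34]
```

Converted, 0.0295 m / 0.75 = 0.0393, 0.029 m / 0.75 = 0.0387.

Request:
{"name": "play_rows", "arguments": {"motion": [[[0,0,0.0107,0,0,0],[0,0,0.0213,0,0,0],[0,0,0.0293,0,0,0],[0,0,0.0347,0,0,0],[0,0,0.0373,0,0,0],[0,0,0.0387,0,0,0],[0,0,0.0393,0,0,0],[0,0,0.0393,0,0,0]]]}}

```text
time_s: 17.37
position: [0.4507, -0.2589, 0.031]
tcp_rot: [[-0.006, 1.0, -0.001], [1.0, 0.006, 0.001], [0.001, -0.001, -1.0]]
force: [-1.1, 1.4, 5.7]
opening: 0.427
grasp_force: 30.0
```

```bash
python3 go.py 0.4512 -0.2592 0.031 0
```

```text
t 17.37 pos [ 0.4507 -0.2589  0.031 ] phi 0.33 op 37.2 gf 30.0 F [-1.1  1.4  5.7] j [-42.  39. 105.  -0.  36. -43.]
shift [-0.0003  0.0005 -0.    ] turn [-0.07 -0.05  0.33]
```

Converted, -0.11 m / 0.75 = -0.1467, -0.05 m / 0.75 = -0.0667.

Request:
{"name": "play_rows", "arguments": {"motion": [[[0,0,0,0,0,0],[0,0,0,0,0,0],[0,0,0,0,0,0],[0,0,0,0,0,0],[0,0,-0.0267,0,0,0],[0,0,-0.0667,0,0,0],[0,0,-0.12,0,0,0],[0,0,-0.1467,0,0,0]]], "fingers": 0.075}}

```text
time_s: 18.03
position: [0.4525, -0.2604, 0.1436]
tcp_rot: [[-0.006, 1.0, 0.003], [1.0, 0.006, -0.003], [-0.003, 0.003, -1.0]]
force: [0.6, 0.3, -0.6]
opening: 0.848
grasp_force: 0.0
```

```bash
python3 w.py jar 0.4512 -0.2592 0.008 0 scene,wrist I; python3 go.py 0.5445 0.0772 0.12 -34.6
```

```text
scene [ 0.4457 -0.2561  0.008 ] 0.0 0.864
wrist [ 0.4505 -0.2595  0.008 ] 0.0 0.917
t 18.23 pos [ 0.4513 -0.2593  0.1408] phi 0.33 op 75.0 gf 0.0 F [-0.8  0.3  0.4] j [-42.  28. 101.  -0.  51. -43.]
shift [0.336  0.0951 0.0206] turn [5.000e-02 2.000e-02 3.493e+01]
```

Converted, 0.304 m / 0.75 = 0.4053, 0.006 m / 0.75 = 0.008, 34.9 degrees / 120 = 0.2908.

Request:
{"name": "play_rows", "arguments": {"motion": [[[0.0507,0.0147,0,0,0,0.0375],[0.1013,0.0293,0.004,0,0,0.075],[0.152,0.044,0.008,0,0,0.1125],[0.2027,0.0573,0.0133,0,0,0.15],[0.2533,0.072,0.0173,0,0,0.1875],[0.304,0.0867,0.0213,0,0,0.225],[0.3547,0.1,0.0267,0,0,0.2583],[0.4053,0.1147,0.0267,0,0,0.2908]]]}}

```text
time_s: 18.9
position: [0.5335, 0.0473, 0.1177]
tcp_rot: [[0.57, 0.821, -0.006], [0.821, -0.57, 0.001], [-0.003, -0.005, -1.0]]
force: [0.6, -1.4, -0.8]
opening: 0.863
grasp_force: 0.0
```

```bash
python3 go.py 0.5445 0.0772 0.12 -34.6
```

```text
t 18.9 pos [0.5335 0.0473 0.1177] phi -34.78 op 75.1 gf 0.0 F [ 0.6 -1.4 -0.8] j [ -7.  31. 100.  -0.  50.  28.]
shift [ 0.0309 -0.008  -0.0023] turn [-0.31  0.17 -0.18]
```

Converted, 0.031 m / 0.75 = 0.0413, -0.008 m / 0.75 = -0.0107.

Request:
{"name": "play_rows", "arguments": {"motion": [[[0.0413,-0.0107,0,0,0,0],[0.0413,-0.0107,0,0,0,0],[0.0413,-0.0107,0,0,0,0],[0.0413,-0.0107,0,0,0,0],[0.0413,-0.0107,0,0,0,0]]]}}

```text
time_s: 19.32
position: [0.5455, 0.0741, 0.1195]
tcp_rot: [[0.569, 0.823, -0.003], [0.823, -0.569, -0.0], [-0.002, -0.002, -1.0]]
force: [0.9, -0.5, 0.2]
opening: 0.865
grasp_force: 0.0
```

```bash
python3 w.py slide_box 0.5443 0.0772 0 -124.6 wrist J; python3 go.py 0.5443 0.0772 0.0 -34.6
```

```text
wrist [0.5447 0.0765 0.    ] -125.4 0.971
t 19.42 pos [0.546  0.0738 0.1201] phi -34.7 op 74.7 gf 0.0 F [-0.   0.2 -0.4] j [-4. 32. 98. -0. 51. 31.]
shift [ 0.0019 -0.0032  0.1201] turn [-0.06  0.05 -0.1 ]
```

Converted, 0.119 m / 0.75 = 0.1587, -0.002 m / 0.75 = -0.0027.

Request:
{"name": "play_rows", "arguments": {"motion": [[[0.0027,-0.0027,0.0467,0,0,0],[0.0027,-0.0027,0.0933,0,0,0],[0.0027,-0.0027,0.1333,0,0,0],[0.0027,-0.0027,0.1533,0,0,0],[0.0027,-0.0027,0.1587,0,0,0],[0.0027,-0.0027,0.1587,0,0,0]]]}}

```text
time_s: 19.92
position: [0.5451, 0.077, 0.0005]
tcp_rot: [[0.569, 0.822, -0.003], [0.822, -0.569, 0.0], [-0.001, -0.002, -1.0]]
force: [0.1, 0.4, -0.1]
opening: 0.863
grasp_force: 0.0
```

Request:
{"name": "play_rows", "arguments": {"motion": [[[0,0,0,0,0,0],[0,0,0,0,0,0],[0,0,0,0,0,0],[0,0,0,0,0,0],[0,0,0,0,0,0],[0,0,0,0,0,0],[0,0,0,0,0,0],[0,0,0,0,0,0]]], "fingers": 0.02}}

```text
time_s: 20.58
position: [0.5462, 0.0781, 0.0018]
tcp_rot: [[0.567, 0.823, 0.0], [0.823, -0.567, -0.0], [0.0, 0.0, -1.0]]
force: [-0.8, -0.2, 1.2]
opening: 0.386
grasp_force: 30.0
```

Request:
{"name": "play_rows", "arguments": {"motion": [[[0,0,0,0,0,0],[0,0,0,0,0,0],[0,0,0,0,0,0],[0,0,0,0,0,0]]]}}

```text
time_s: 20.92
position: [0.5462, 0.0781, 0.0018]
tcp_rot: [[0.567, 0.823, 0.0], [0.823, -0.567, 0.0], [0.0, 0.0, -1.0]]
force: [-0.4, -0.2, 4.7]
opening: 0.387
grasp_force: 30.0
```

```bash
python3 -c "
import numpy as np
t=np.radians(45.1);R=np.array([[np.cos(t),-np.sin(t)],[np.sin(t),np.cos(t)]])
for y in(-.030,.0445): print((R@[0,y]+[.4655,.2624]).round(4))"
python3 go.py 0.4867 0.2412 0.06 -44.9
```

```text
[0.4868 0.2412]
[0.434  0.2938]
t 20.92 pos [0.5462 0.0781 0.0018] phi -34.58 op 33.7 gf 30.0 F [-0.4 -0.2  4.7] j [ -3.  43. 101.   0.  36.  31.]
shift [ 0.1006 -0.1415 -0.0582] turn [ 1.000e-02 -1.000e-02  1.032e+01]
```

Converted, -0.1415 m / 0.75 = -0.1887, 0.1006 m / 0.75 = 0.1341, 10.3 degrees / 120 = 0.0858.

Request:
{"name": "play_rows", "arguments": {"motion": [[[0,0,-0.04,0,0,0],[0,0,-0.0773,0,0,0],[0.0267,-0.0373,-0.0773,0,0,0.0167],[0.0533,-0.0747,-0.0773,0,0,0.0333],[0.08,-0.112,-0.0773,0,0,0.05],[0.1067,-0.1493,-0.0773,0,0,0.0667],[0.1267,-0.1787,-0.0773,0,0,0.0858],[0.1341,-0.1887,-0.0773,0,0,0.0858]]]}}

```text
time_s: 21.58
position: [0.484, 0.2439, 0.059]
tcp_rot: [[0.704, 0.71, -0.002], [0.71, -0.704, 0.0], [-0.002, -0.002, -1.0]]
force: [-1.1, -0.1, -2.2]
opening: 0.389
grasp_force: 30.0
```

Converted, 0.03 m / 0.75 = 0.04, 0.02 m / 0.75 = 0.0267.

Request:
{"name": "play_rows", "arguments": {"motion": [[[0,0,0.0133,0,0,0],[0,0,0.0267,0,0,0],[0,0,0.04,0,0,0],[0,0,0.04,0,0,0],[0,0,0.04,0,0,0]]]}}

```text
time_s: 22.0
position: [0.4863, 0.2396, 0.0281]
tcp_rot: [[0.707, 0.707, -0.003], [0.707, -0.707, -0.001], [-0.003, -0.001, -1.0]]
force: [-0.6, 0.1, -0.7]
opening: 0.388
grasp_force: 30.0
```

```bash
python3 w.py slide_box 0.4868 0.2412 0.028 45 wrist,scene K; python3 w.py divided_tray 0.4655 0.2624 0 45 wrist,scene K; python3 go.py 0.4868 0.2412 0.0058 -44.9
```

```text
wrist [0.4849 0.2388 0.028 ] 44.7 0.792
scene [0.4886 0.2349 0.028 ] 40.5 0.736
wrist no mask [265.20336358 275.02381943]
scene [0.4667 0.2582 0.    ] 46.7 0.622
t 22.4 pos [0.4869 0.2411 0.0299] phi -44.88 op 34.0 gf 30.0 F [-0.2  0.1 -0.7] j [ 15.  40. 102.  -0.  38.  59.]
shift [-0.     -0.0002  0.0241] turn [ 0.02 -0.04  0.02]
```

View pics/wrist_slide_boxK.png

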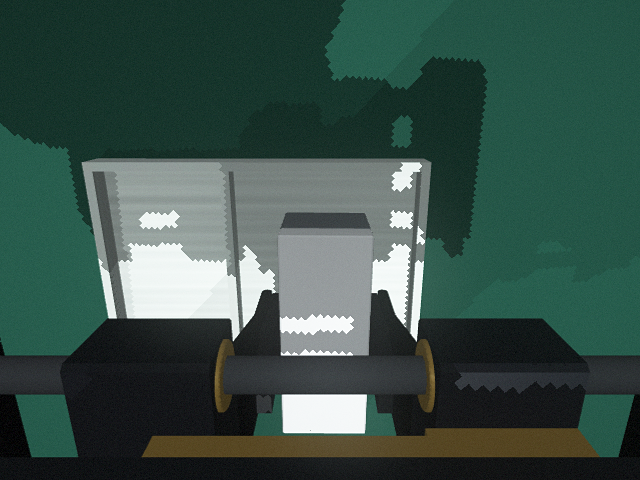

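The box (x 280–370) hangs level over the wide bay, between the divider (x≈235) and the outer wall (x≈420). Lowering.

Converted, 0.0245 m / 0.75 = 0.0327, 0.024 m / 0.75 = 0.032.

Request:
{"name": "play_rows", "arguments": {"motion": [[[0,0,0.008,0,0,0],[0,0,0.016,0,0,0],[0,0,0.024,0,0,0],[0,0,0.028,0,0,0],[0,0,0.0307,0,0,0],[0,0,0.032,0,0,0],[0,0,0.0327,0,0,0],[0,0,0.0327,0,0,0]]]}}

```text
time_s: 23.07
position: [0.486, 0.241, 0.0058]
tcp_rot: [[0.705, 0.709, -0.001], [0.709, -0.705, -0.0], [-0.001, -0.0, -1.0]]
force: [-2.5, -0.4, 7.0]
opening: 0.389
grasp_force: 30.0
```

```bash
python3 go.py 0.4868 0.2412 0.0058 -44.9
```

```text
t 23.07 pos [0.486  0.241  0.0058] phi -44.87 op 33.8 gf 30.0 F [-2.5 -0.4  7. ] j [ 15.  42. 102.  -0.  36.  59.]
shift [0.0007 0.0004 0.    ] turn [-0.03  0.06  0.03]
```

Converted, -0.115 m / 0.75 = -0.1533, -0.085 m / 0.75 = -0.1133.

Request:
{"name": "play_rows", "arguments": {"motion": [[[0,0,0,0,0,0],[0,0,0,0,0,0],[0,0,0,0,0,0],[0,0,0,0,0,0],[0,0,-0.0267,0,0,0],[0,0,-0.0667,0,0,0],[0,0,-0.1133,0,0,0],[0,0,-0.1533,0,0,0]]], "fingers": 0.06}}

```text
time_s: 23.73
position: [0.4866, 0.2411, 0.1212]
tcp_rot: [[0.706, 0.709, -0.0], [0.709, -0.706, -0.0], [-0.0, -0.0, -1.0]]
force: [0.2, 0.2, 0.3]
opening: 0.686
grasp_force: 0.0
```

```bash
python3 w.py slide_box 0.4868 0.2412 0.004 45 wrist,top L; python3 w.py divided_tray 0.4655 0.2624 0 45 wrist L; python3 go.py 0.665 0.1603 0.12 -44.9
```

```text
wrist [0.4844 0.2398 0.004 ] 44.5 0.968
top [0.4821 0.2396 0.004 ] 45.8 0.393
wrist [0.4655 0.2611 0.    ] 45.1 0.787
t 24.03 pos [0.4855 0.2408 0.1189] phi -44.88 op 60.2 gf 0.0 F [-0.   0.1  0.3] j [15. 31. 99. -0. 50. 59.]
shift [ 0.0696  0.184  -0.0015] turn [-0.08  0.14  0.02]
```

Box placed about 1 mm from the bay centre. Now the dropper bottle, keeping the same yaw.

Converted, 0.184 m / 0.75 = 0.2453, 0.14 m / 0.75 = 0.1867.

Request:
{"name": "play_rows", "arguments": {"motion": [[[0.0173,0.0467,0,0,0,0],[0.0347,0.0933,0,0,0,0],[0.052,0.14,0,0,0,0],[0.0707,0.1867,0,0,0,0],[0.0853,0.2267,0,0,0,0],[0.0927,0.2453,0,0,0,0],[0.0927,0.2453,0,0,0,0],[0.0927,0.2453,0,0,0,0]]]}}

```text
time_s: 24.7
position: [0.6649, 0.1599, 0.1174]
tcp_rot: [[0.707, 0.708, -0.005], [0.708, -0.707, -0.0], [-0.003, -0.003, -1.0]]
force: [-0.4, -0.2, 0.8]
opening: 0.687
grasp_force: 0.0
```

```bash
python3 w.py dropper_bottle 0.665 0.1603 0 0 wrist,scene M; python3 go.py 0.665 0.1603 0.005 -44.9
```

```text
wrist [0.6657 0.1588 0.    ] 0.0 0.955
scene [0.6652 0.1633 0.    ] 0.0 0.901
t 24.9 pos [0.6641 0.1614 0.1192] phi -44.81 op 59.9 gf 0.0 F [-0.1  0.1 -0.5] j [ 4. 41. 77.  0. 62. 49.]
shift [1.000e-04 1.700e-03 1.142e-01] turn [-0.12  0.12  0.09]
```

Request:
{"name": "play_rows", "arguments": {"motion": [[[0,0.0013,0.04,0,0,0],[0,0.0013,0.08,0,0,0],[0,0.0013,0.1067,0,0,0],[0,0.0013,0.1253,0,0,0],[0,0.0013,0.136,0,0,0],[0,0.0013,0.144,0,0,0],[0,0.0013,0.1467,0,0,0],[0,0.0013,0.1467,0,0,0]]]}}

```text
time_s: 25.57
position: [0.6672, 0.16, 0.0105]
tcp_rot: [[0.705, 0.709, 0.001], [0.709, -0.705, 0.0], [0.001, 0.001, -1.0]]
force: [-0.8, 0.6, 0.3]
opening: 0.692
grasp_force: 0.0
```

Request:
{"name": "play_rows", "arguments": {"motion": [[[0,0,0,0,0,0],[0,0,0,0,0,0],[0,0,0,0,0,0],[0,0,0,0,0,0],[0,0,0,0,0,0],[0,0,0,0,0,0],[0,0,0,0,0,0],[0,0,0,0,0,0]]], "fingers": 0.015}}

```text
time_s: 26.23
position: [0.667, 0.1598, 0.0104]
tcp_rot: [[0.706, 0.709, 0.0], [0.709, -0.706, -0.0], [0.0, 0.0, -1.0]]
force: [-0.1, -0.6, 0.9]
opening: 0.335
grasp_force: 30.0
```

```bash
python3 w.py dropper_bottle 0.665 0.1603 0 0 wrist,scene N; python3 go.py 0.434 0.2938 0.08 -44.9
```

```text
wrist [0.6667 0.1602 0.    ] 0.0 0.737
scene [0.6662 0.1592 0.    ] 0.0 0.495
t 26.43 pos [0.667  0.1598 0.0104] phi -44.88 op 29.0 gf 30.0 F [-1.  -0.9  2. ] j [ 4. 49. 80. -0. 51. 49.]
shift [-0.0694 -0.2596 -0.0697] turn [ 0.02 -0.02  0.02]
```

Converted, -0.21 m / 0.75 = -0.28, -0.175 m / 0.75 = -0.2333.

Request:
{"name": "play_rows", "arguments": {"motion": [[[0,0,-0.0467,0,0,0],[0,0,-0.0933,0,0,0],[-0.012,-0.0467,-0.0933,0,0,0],[-0.024,-0.0933,-0.0933,0,0,0],[-0.036,-0.14,-0.0933,0,0,0],[-0.048,-0.1867,-0.0933,0,0,0],[-0.06,-0.2333,-0.0933,0,0,0],[-0.072,-0.28,-0.0933,0,0,0]]]}}

```text
time_s: 27.1
position: [0.4781, 0.2703, 0.0799]
tcp_rot: [[0.706, 0.708, -0.0], [0.708, -0.706, 0.0], [-0.0, -0.0, -1.0]]
force: [0.7, 0.7, -0.4]
opening: 0.338
grasp_force: 30.0
```

```bash
python3 go.py 0.434 0.2938 0.08 -44.9
```

```text
t 27.1 pos [0.4781 0.2703 0.0799] phi -44.91 op 29.4 gf 30.0 F [ 0.7  0.7 -0.4] j [18. 35. 99.  0. 45. 63.]
shift [-0.0144 -0.0478 -0.0001] turn [-0.02  0.02 -0.01]
```

Converted, -0.0475 m / 0.75 = -0.0633, 0.045 m / 0.75 = 0.06.

Request:
{"name": "play_rows", "arguments": {"motion": [[[-0.0107,-0.0347,0,0,0,0],[-0.0193,-0.0627,0,0,0,0],[-0.0193,-0.0633,0.0133,0,0,0],[-0.0193,-0.0633,0.0333,0,0,0],[-0.0193,-0.0633,0.0533,0,0,0],[-0.0193,-0.0633,0.06,0,0,0],[-0.0193,-0.0633,0.06,0,0,0],[-0.0193,-0.0633,0.06,0,0,0]]]}}

```text
time_s: 27.77
position: [0.4364, 0.2927, 0.0347]
tcp_rot: [[0.706, 0.708, -0.0], [0.708, -0.706, -0.0], [-0.0, -0.0, -1.0]]
force: [0.2, 0.4, -0.3]
opening: 0.334
grasp_force: 30.0
```

```bash
python3 w.py dropper_bottle 0.434 0.2938 0.024 0 wrist,scene O;  python3 go.py 0.434 0.2938 0.0144 -44.9
```

```text
wrist [0.4354 0.2926 0.024 ] 0.0 0.747
scene [0.4365 0.2926 0.024 ] 0.0 0.412
t 27.97 pos [0.4367 0.2931 0.0357] phi -44.9 op 29.4 gf 30.0 F [-0.   1.1 -1.4] j [ 22.  39. 104.  -0.  37.  67.]
shift [-0.0014 -0.0025  0.0213] turn [ 0.04 -0.08  0.  ]
```

Converted, 0.0215 m / 0.75 = 0.0287, 0.021 m / 0.75 = 0.028.

Request:
{"name": "play_rows", "arguments": {"motion": [[[0,-0.0027,0.008,0,0,0],[0,-0.0027,0.0147,0,0,0],[0,-0.0027,0.0213,0,0,0],[0,-0.0027,0.0253,0,0,0],[0,-0.0027,0.028,0,0,0],[0,-0.0027,0.0287,0,0,0],[0,-0.0027,0.0287,0,0,0],[0,-0.0027,0.0287,0,0,0]]]}}

```text
time_s: 28.63
position: [0.4341, 0.2943, 0.0142]
tcp_rot: [[0.706, 0.709, -0.001], [0.709, -0.706, -0.0], [-0.001, -0.0, -1.0]]
force: [-1.8, -0.1, 8.3]
opening: 0.338
grasp_force: 30.0
```

```bash
python3 go.py 0.434 0.2938 0.0144 -44.9
```

```text
t 28.63 pos [0.4341 0.2943 0.0142] phi -44.87 op 29.4 gf 30.0 F [-1.8 -0.1  8.3] j [ 22.  41. 105.  -0.  35.  67.]
shift [-0.0004  0.0002 -0.0002] turn [-0.01  0.04  0.03]
```

Request:
{"name": "play_rows", "arguments": {"motion": [[[0,0,0,0,0,0],[0,0,0,0,0,0],[0,0,0,0,0,0],[0,0,0,0,0,0],[0,0,-0.0267,0,0,0],[0,0,-0.0667,0,0,0],[0,0,-0.12,0,0,0],[0,0,-0.1733,0,0,0]]], "fingers": 0.05}}

```text
time_s: 29.3
position: [0.4336, 0.2939, 0.1439]
tcp_rot: [[0.706, 0.709, -0.003], [0.709, -0.706, -0.001], [-0.003, -0.001, -1.0]]
force: [1.2, 0.6, 0.0]
opening: 0.57
grasp_force: 0.0
```

Converted, 0.08 m / 0.75 = 0.1067, -0.05 m / 0.75 = -0.0667.

Request:
{"name": "play_rows", "arguments": {"motion": [[[0.1067,0.1067,-0.0667,0,0,0],[0.1067,0.1067,-0.0667,0,0,0],[0.1067,0.1067,-0.0667,0,0,0],[0.1067,0.1067,-0.0667,0,0,0],[0.1067,0.1067,-0.0667,0,0,0],[0.1067,0.1067,-0.0667,0,0,0],[0.1067,0.1067,-0.0667,0,0,0],[0.1067,0.1067,-0.0667,0,0,0]]]}}

```text
time_s: 29.97
position: [0.5455, 0.2945, 0.1923]
tcp_rot: [[0.705, 0.709, -0.004], [0.709, -0.705, -0.001], [-0.003, -0.002, -1.0]]
force: [0.2, -0.1, -0.6]
opening: 0.574
grasp_force: 0.0
```

```bash
python3 w.py dropper_bottle 0.434 0.2938 0.004 0 scene,top P; python3 w.py slide_box 0.4855 0.2405 0.004 45 scene P; python3 w.py jar 0.4512 -0.2592 0.008 0 top,scene P; python3 -c "
import cv2,numpy as np
a=cv2.imread('pics/scene_dropper_bottleP.png');cv2.imwrite('pics/end.png',cv2.resize(a[130:350,70:370],(800,586)))"
```

```text
scene [0.428  0.3044 0.004 ] 0.0 0.824
top [0.4322 0.2951 0.004 ] 0.0 0.918
scene [0.4862 0.2389 0.004 ] 43.0 0.902
top [ 0.4501 -0.2591  0.008 ] 0.0 0.918
scene [ 0.4483 -0.2576  0.008 ] 0.0 0.857
```

View pics/end.png

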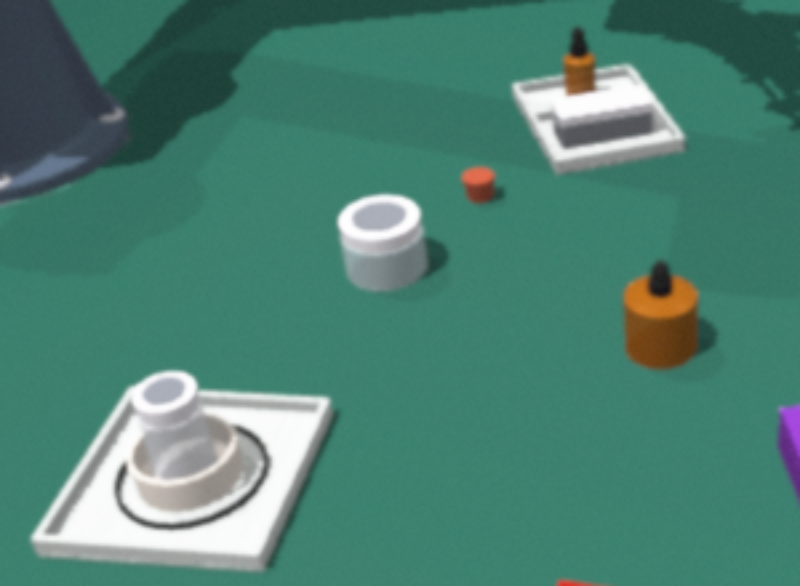

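The bottle and box sit well, but the jar seems to lean. I'll overlay the upright model to check.

```bash
python3 - <<'E'
from fit import *
c=cap('scene'); f=cv2.resize(c['frame'],(1280,960),interpolation=2)
for nm,p,col in(('jar',(.4507,-.2592,.008,0),(255,0,0)),('dish',(.4512,-.2592,.004,0),(0,0,255))):
    k=sil(c,M[nm],p).astype(np.uint8);cs,_=cv2.findContours(k,0,1);cv2.drawContours(f,cs,-1,col,1)
f=cv2.resize(f[520:700,160:400],(800,600),interpolation=2);cv2.imwrite('pics/ov.png',f[:,:,::-1])
E
```

```text
(no output)
```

View pics/ov.png

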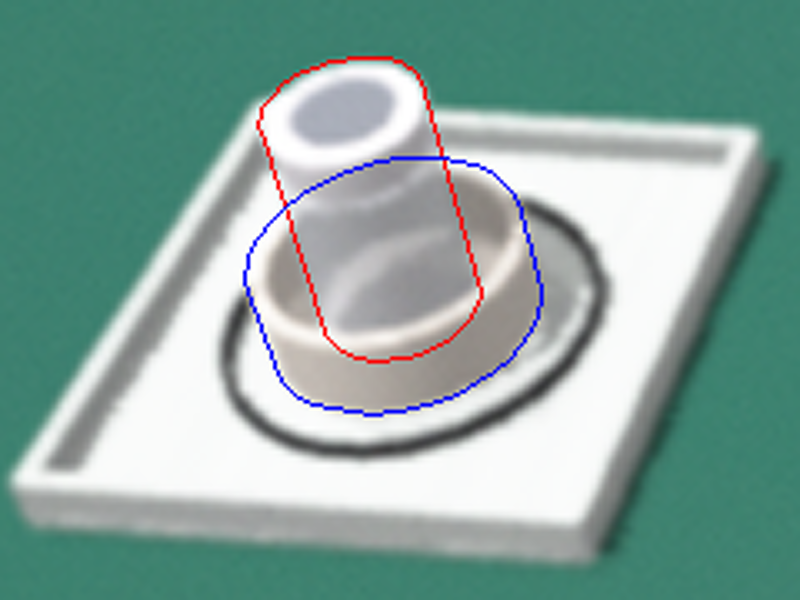

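The upright models fit the dish and jar to within about 1 px, so the lean is only perspective. Both stand upright and central. Handing in.

```bash
python3 -c "
from rig import bot
print(bot.hand_in())"
```

```text
the job is handed in; nothing more can be done
None
```

Both kits are made up and handed in at about 30 s of the 106 s limit, and the last camera views showed all four items upright in their places; the hand-in call gave no verdict.

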